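# Set the drip tray to drain into the sink

### The arm

A 6-joint arm with a two-finger parallel gripper is mounted at the origin on a cart in front of the work surface, level with it; the furniture and walls round the work are solid. World frame = base frame: x ahead of the robot, y to its left, z up, the work surface at z = 0. Lengths are in mm, angles in rad, forces in N, time in s.
With the tool pointing down it reaches from about 300 to 775 mm from the base axis. Payload 14.6 kg.
Tool frame: the origin (TCP) lies on the mounting face of the last link; the fingertips stand 199 mm ahead of it and the grasp point (between the pads) lies 180 mm ahead of it; z points along the fingers, y is the line along which they close (so a half turn about z gives the same grasp; the last joint's range is limited). The gripper opens to 94 mm and grips with 3 to 60 N. Pads are 16 mm wide; open, the fingers measure 119 mm over their backs; the gripper's body (75 mm by 177 mm) begins 78 mm behind the grasp point.
Start: joints at [1.112, 0.3, 1.521, -0, 1.321, -0.067], TCP at [210.016, 508.315, 404.646] pointing down, gripper open.
Joint ranges: [-3.03, 3.03], [-0.79, 2.21], [0.23, 2.52], [-1.04, 4.18], [0, 3.07], [-2.55, 2.55]. Speed limits (rad/s): [2.22, 2.22, 2.57, 3.14, 3.14, 3.14].

### API

Orientations are given as [roll, pitch, yaw] about the fixed x, y, z axes, in that order (R = Rz(yaw) Ry(pitch) Rx(roll)).
In Python, from cell import manip gives the robot as it stands. The module is installed in compiled form; this text tells all that it offers.
- The arm moves only by the shell command python3 -m creep 'ROWS' [FORCE]. ROWS is a JSON object of lists of equal length, an entry for each row: "slide": the shift along the world's x, y, z in cm, a list of three; "turn": the turn about the world's z in rad; "claw": the opening, from 0 (shut) to 1 (fully open). A call has 1 to 8 rows; each row shifts and turns the commanded pose from where the row before left it; what a row does not reach is not made up. A row lasts 1/8 s, in which the tool goes at most 62.5 mm and 10.7 degrees, less where a joint would pass 70% of its speed; a pose out of reach is approached as far as the arm can. A call with a gripper value outside its range is refused whole. The fingers move at their own pace and stop on an object; FORCE is the grip in N (left out, the last holds). Time passes only in rows, so rows that do not move let the fingers close. It gives the time, the measured TCP pose, the force, the opening and the grip force at its end, in the units of the state.
- manip.read_state(): the state, without advancing time (a new reading comes with each control period).
- manip.camera(name): name is "scene" or "top" or "wrist"; returns (picture, depth): 480x640x3 uint8, red, green, blue; 480x640 float32, mm along the optical axis (not along the pixel's ray), 0 where there is no reading.
- manip.calibration(name): a dict with "intrinsics" (3x3 intrinsics, pixels), "pose" (4x4, takes a point from camera to world coordinates). Camera axes: x right, y up, looking along -z (the intrinsics and any distortion apply to the point x, -y, -z); pixel columns grow to the right and rows downward; lengths in mm; the calibration is good to about 2 mm. A picture is of the moment at which its call begins: read the wrist's pose just before it. calibration takes no time and is no camera call; for the wrist camera it gives the pose at the moment of the call.
- manip.sign_off(): hands the job in; it is judged then, once.
Trained networks look in the newest picture that a camera, given by its name, has taken for a name from the list of things; names that differ only in an ending like _2 or _b are one class to them, and where a whole thing is asked for, a point or a joint stands for the part that bears it (a point fixed in the world has none). Each returns a list of dicts, best first, with "score" (0 to 1); they miss things now and then, are a little off and sometimes report something else, mostly with a low value. They report only what shows in the picture. A call takes as long as a camera call. They do not tell look-alikes from the thing itself.
- manip.cut_out(query, camera): "mask" (480x640 bool, what is visible of it) and "position" ([column, row] in pixels, amid what is visible of it).
The state is a dict: "clock": time; "joints": joint angles; "qd": joint speeds; "effort": joint torques, N m; "eef_pos": TCP position; "eef_rot": TCP orientation; "wrist_force": force on the tool from outside, world axes, zero at the start; "moment": the same for the moment, N m; "finger_gap": finger opening in mm; "finger_force": force on a finger pad.
Only numpy, scipy, OpenCV 4.12 (cv2) and the standard library are available. Lean on these libraries where they do the work, as an engineer would, in place of code of your own. Each camera call takes 0.05 s, during which the arm holds its last target. There are 200 camera calls.

### The job

The drip tray with the washed-up wine glass and tumbler must drain into the sink. Push its grey swivel spout round so that it points straight out of the tray towards the sink, and push the tray sideways along the worktop, square to the sink, until the spout's tip hangs about 3 cm past the sink's inner edge, over the basin. Only push: do not lift the tray, do not touch the two glasses on it (both must stay standing on it), and leave the matchbox, fork and teaspoon nearby alone.

Things in the scene. Friction and masses are not known exactly. Their poses are not given: they have to be found in the camera images.
- drip_tray: white plastic drip tray, 210 x 240 mm (its x by y) on four rubber feet (66 mm from the middle in x, 76 in y); with glasses about 0.8 kg, a push of 3 to 9 N slides it. Origin: its centre at worktop level. Floor underside 6 mm, floor top 9 mm up; wall all round, outer face 105 mm from the origin in x and 120 mm in y (rolled rim 1.5 mm more, top 21 mm up). The -y end faces the sink and has the spout.
- tray_end (a point): middle of the outer face of the tray's plain end wall, at its +y end (away from the sink), 120 mm from the tray's origin, 12 mm above the worktop; the wall is flat for 85 mm either side
- spout (a joint): angle (rad) of the grey swivel spout about its upright pivot; 0 = straight out of the tray along the tray's -y, positive = swung to the tray's -x (towards the robot); range -1.2 to 1.2, starts at 0.35 to 0.95. Stiff pivot (0.05 N m): it stays where left, and about 1 N near its tip turns it without moving the tray.
- spout_pivot (a point): the spout's pivot axis, 16 mm outside the tray's end wall on the tray's centre line, 136 mm from the tray's origin along its -y; the point is 20 mm above the tray's underside
- spout_tip (a point): middle of the spout's open tip, 75 mm from the pivot, 9 mm above the worktop (the spout's underside). The spout is an open channel 30 mm wide outside; its side walls run from 18 to 75 mm from the pivot and reach up to 25 mm above the worktop
- sink_edge (a point): fixed point: middle of the sink's left inner edge, where the basin begins, at worktop level. The edge runs along world x; the basin lies to -y of it and is open 90 mm either way in x. The sink's flange, 2 mm high, covers 25 mm of worktop on the +y side; the spout passes over it and the tray's feet stay beside it.
- glass_draining: clear glass tumbler, 85 mm across, 88 mm high, standing upside down on the tray; origin: centre of its underside
- goblet_draining: clear stemmed wine glass, 77 mm across, 152 mm high, standing upside down (foot up) on the tray; origin: centre of its underside
- match_box: bystander: red matchbox, 48 x 60 x 15 mm, lying on the worktop on the robot's side of the tray; origin: centre of its underside
- fork: bystander: steel fork 196 mm long, lying on the worktop in front of the sink; origin: centre of its underside
- teaspoon: bystander: steel teaspoon 132 mm long, lying on the worktop in front of the sink; origin: centre of its underside
Not all that is in view belongs to the job. Of the things shaped like the goblet_draining, the clear one is meant. Leave any black look-alike of the glass_draining alone.

How it is judged (in metres and radians):
At the end, for the whole second after the job is handed in: the spout points straight out of the tray (within 0.2 rad), its tip hangs 18 to 42 mm past the sink's inner edge over the basin (within 90 mm of the edge's middle), the tray is square to the sink within 0.12 rad and flat and at rest on the worktop, and both glasses stand upright on it (value of joint spout between -0.2 and 0.2 rad and y of spout_tip in the frame of sink_edge between -0.042 and -0.018 m and x of spout_tip in the frame of sink_edge between -0.09 and 0.09 m and angle between the y axis of drip_tray and the y axis of sink_edge, either way round below 0.12 rad and height (world z) of drip_tray below 0.004 m and angle between drip_tray's own z axis and vertical below 0.03 rad and linear speed of drip_tray below 0.01 m/s and angle between each of glass_draining, goblet_draining's own z axis and vertical below 0.06 rad and horizontal distance between each of glass_draining, goblet_draining and drip_tray below 0.075 m and height (world z) of glass_draining between 0.005 and 0.014 m and height (world z) of goblet_draining between 0.005 and 0.014 m); the robot touches nothing.
It fails at once if the tray is lifted or tipped (height (world z) of drip_tray above 0.01 m or angle between drip_tray's own z axis and vertical above 0.08 rad).
It fails at once if either glass is touched by the robot (contact force between any of the arm, the fingers and goblet_draining above 0.5 N or contact force between any of the arm, the fingers and glass_draining above 0.5 N).
It fails at once if either glass is lifted or tipped over (height (world z) of any of goblet_draining, glass_draining above 0.025 m or angle between any of goblet_draining, glass_draining's own z axis and vertical above 0.3 rad).
It fails at once if the matchbox, fork or teaspoon is disturbed (distance of any of match_box, fork, teaspoon from where it was at the start of the episode above 0.015 m).
It also fails if it takes over 61 s, if anything falls off the work surface, if the arm or the gripper's body presses on something with over 40 N, if the wrist force passes 120 N, or if a joint passes its speed limit or range.

## Working session

There is one attempt and no reset: what is moved stays moved. The work goes in short steps, Python scripts to look and compute and a shell command to move; the robot and the scene stay as the last step left them, time stands still between calls to the robot, and variables do not carry over. Pictures are saved under pics/ and viewed, at most 10 in all, crops included, and the job is handed in when it is done.

```bash
mkdir -p pics
cat > h.py <<'E'
from cell import manip
import numpy as np, cv2
def cloud(cam):
    s=manip.calibration(cam); im,d=manip.camera(cam)
    K=s["intrinsics"];P=np.array(s["pose"])
    v,u=np.mgrid[0:480,0:640]
    x=(u-K[0][2])/K[0][0]*d; y=(v-K[1][2])/K[1][1]*d
    p=np.stack([x,-y,-d,np.ones_like(d)],-1)@P.T
    p=p[...,:3]; p[d==0]=np.nan
    return im,p
def save(im,n): cv2.imwrite('pics/'+n,im[...,::-1])
E
python3 - <<'E'
from h import *
print(manip.read_state())
for c in ('top','scene'):
    im,p=cloud(c); save(im,c+'0.png'); np.save(c+'0.npy',p)
    print(c,manip.calibration(c))
    for q in ('drip_tray','spout','glass_draining','goblet_draining','match_box','fork','teaspoon'):
        for r in manip.cut_out(q,c):
            m=r['mask']; print(q,round(r['score'],2),np.round(r['position']),m.sum(),np.round(np.nanmedian(p[m],0)))
E
```

```text
{'clock': 0.0, 'joints': array([ 1.11236273e+00,  3.00449008e-01,  1.52157394e+00, -4.57905672e-05,
        1.32070980e+00, -6.65595984e-02]), 'qd': array([-0.00124496,  0.00047226, -0.00098401,  0.00074568,  0.00170511,
       -0.0010488 ]), 'effort': array([-3.64042153e-04, -5.31805086e+01, -3.52731228e+01,  7.07781245e-02,
        2.44599703e-02, -1.13203441e-04]), 'eef_pos': array([210.02567816, 508.28097049, 404.10134265]), 'eef_rot': array([-3.14045213e+00, -3.15736493e-05,  2.74972999e+00]), 'wrist_force': array([-0.04271738,  0.26444984, -0.00326515]), 'moment': array([ 0.05017429, -0.00863962, -0.0376226 ]), 'finger_force': 0.0, 'finger_gap': 93.74345756571891}
top {'intrinsics': array([[515.3011494 ,   0.        , 323.73232246],
       [  0.        , 515.3011494 , 240.09524775],
       [  0.        ,   0.        ,   1.        ]]), 'pose': array([[ 4.86207021e-03,  9.95470167e-01, -9.49500198e-02,
         4.61189126e+02],
       [-9.99400031e-01,  1.58115859e-03, -3.45988018e-02,
        -2.05387785e+01],
       [-3.42919440e-02,  9.50612746e-02,  9.94880604e-01,
         9
[... 1197 characters left out ...]
  0.00000000e+00,
         1.00000000e+00]])}
drip_tray 0.93 [216. 277.] 8209 [629. 188.   9.]
drip_tray 0.18 [302. 241.] 664 [588. -10.  12.]
spout 0.68 [304. 241.] 673 [589. -11.  12.]
glass_draining 0.64 [376. 262.] 2162 [423. -39.  69.]
glass_draining 0.63 [248. 273.] 2241 [567. 147.  81.]
goblet_draining 0.91 [288. 327.] 2906 [433. 177.  79.]
goblet_draining 0.74 [206. 236.] 2451 [678. 147.  80.]
goblet_draining 0.64 [219. 278.] 8353 [628. 186.   9.]
goblet_draining 0.61 [301. 242.] 631 [588. -11.  12.]
match_box 0.76 [350. 313.] 631 [406.  58.  14.]
fork 0.66 [410. 215.] 434 [ 460. -220.    3.]
fork 0.53 [299. 240.] 623 [588. -11.  12.]
teaspoon 0.76 [446. 224.] 275 [ 396. -251.    4.]
```

View pics/top0.png

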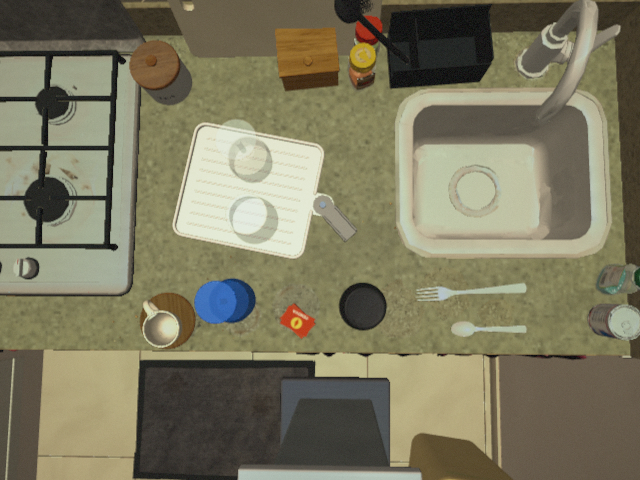

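View pics/scene0.png

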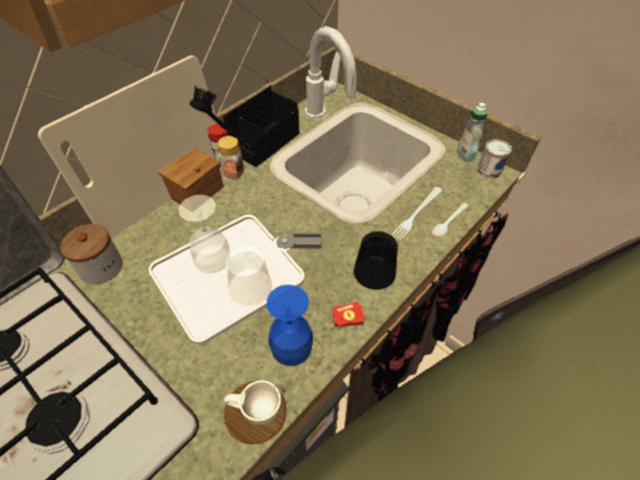

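```bash
cat > m.py <<'E'
from h import *
def rect(pts):
    (c,s,a)=cv2.minAreaRect(pts.astype(np.float32)); return np.round(c,1),np.round(s,1),round(a,1)
def best(q,c):
    return manip.cut_out(q,c)[0]['mask']
def measure(cams=('top','scene')):
  for c in cams:
    im,p=cloud(c)
    m=best('drip_tray',c)
    z=p[...,2]
    rim=m&(z>14)&(z<26)
    print(c,'rim rect',rect(p[rim][:,:2]), 'z',np.nanmedian(z[rim]), rim.sum())
    for r in manip.cut_out('spout',c):
      ms=r['mask']; q=p[ms]; q=q[np.isfinite(q[:,0])]
      print(' spout',r['score'],rect(q[:,:2]),np.nanmedian(q[:,2]))
    for g in ('glass_draining','goblet_draining'):
      for r in manip.cut_out(g,c):
        q=p[r['mask']]; t=q[:,2]>np.nanmax(q[:,2])-6
        print(' ',g,round(r['score'],2),np.round(np.nanmean(q[t],0)),rect(q[t][:,:2]))
E
python3 - <<'E'
from m import *
measure()
im,p=cloud('top'); z=p[...,2]
print('sink')
for x in range(450,700,40):
    # along const x find y where z drops below -5
    for lo in [0]:
        m=(abs(p[...,0]-x)<4)&(p[...,1]<-80)&(p[...,1]>-300)&(z<-6)
        print(x, 'max y basin', np.nanmax(p[m][:,1]) if m.any() else None)
m=(z<-6)&(p[...,1]>-350)&(p[...,0]>400); print(np.nanmin(p[m],0),np.nanmax(p[m],0))
row=p[170,385:430]; print(np.round(row[:, 1:]))
cv2.imwrite('pics/c1.png',cv2.resize(im[110:270,160:440,::-1],None,fx=2.8,fy=2.8,interpolation=cv2.INTER_CUBIC))
E
```

```text
top rim rect (array([630.6, 107.1]), array([326.5, 213.1]), 78.6) z 19.609393527267116 1578
 spout 0.62 (array([590.2,  -5.8]), array([97.2, 37.2]), 44.3) 11.193004589487884
  glass_draining 0.85 [583. 135.  96.] (array([583.1, 135.6]), array([66.3, 66. ]), 0.9)
  glass_draining 0.84 [431. -57.  87.] (array([432.1, -56.9]), array([66.8, 66.8]), 39.6)
  goblet_draining 0.92 [441. 169. 152.] (array([441.2, 169.5]), array([62.2, 63.4]), 14.2)
  goblet_draining 0.62 [688. 142. 161.] (array([687.6, 142.1]), array([61.9, 62.1]), 65.1)
  goblet_draining 0.29 [671. 168. 159.] (array([670.2, 166.8]), array([23.8,  1.8]), 37.3)
  goblet_draining 0.19 [577. -15.  25.] (array([577.7, -16.1]), array([56.4, 31.1]), 42.3)
scene rim rect (array([631.9, 106. ]), array([324.2, 213.7]), 78.8) z 19.333715967526246 1273
 spout 0.83 (array([592.1,  -6.3]), array([90.6, 34.4]), 41.9) 12.388126342050555
  glass_draining 0.79 [433. -57.  86.] (array([433.1, -57.2]), array([68.1, 66.3]), 88.9)
  glass_draining 0.58 [584. 136.  95.] (array([585. , 135.6]), array([67. , 67.6]), 83.4)
  goblet_draining 0.89 [442
[... 424 characters left out ...]
0.94045982  -6.00022001]
[[ -99.   -2.]
 [-101.   -2.]
 [-103.   -4.]
 [-105.   -3.]
 [-107.   -3.]
 [-108.   -1.]
 [-110.    2.]
 [-112.   -5.]
 [-114.    1.]
 [-116.    0.]
 [-117.    5.]
 [-119.    3.]
 [-121.    3.]
 [-123.    1.]
 [-125.    1.]
 [-126.    0.]
 [-128.    2.]
 [-130.    2.]
 [-132.    0.]
 [-133.    5.]
 [-135.    5.]
 [-137.    4.]
 [-139.    1.]
 [-141.   -0.]
 [-143.    0.]
 [-144.    2.]
 [-146.    1.]
 [-149.   -3.]
 [-174. -169.]
 [-176. -170.]
 [-178. -173.]
 [-181. -174.]
 [-183. -176.]
 [-185. -175.]
 [-188. -176.]
 [-190. -178.]
 [-193. -183.]
 [-195. -180.]
 [-197. -180.]
 [-199. -178.]
 [-200. -176.]
 [-203. -179.]
 [-206. -181.]
 [-208. -181.]
 [-210. -180.]]
```

View pics/c1.png

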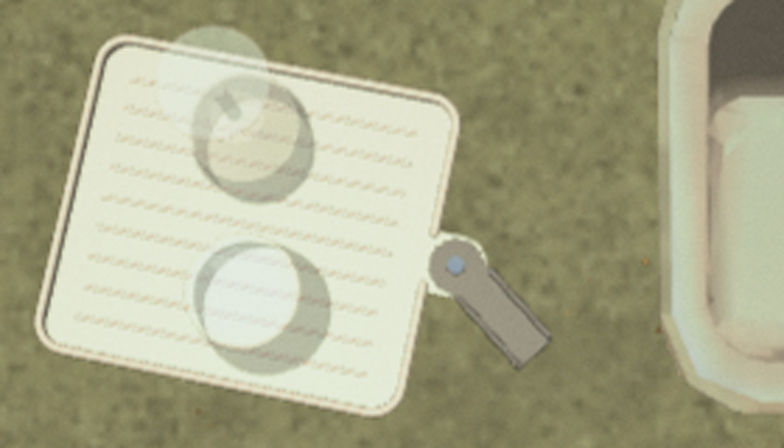

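The top crop shows the clear goblet at about (237,145) and the clear tumbler at (249,217), both on the tray. The spout pivot is at (322,205) and its tip at (351,235). The look-alikes are the blue goblet at (225,301) and the black tumbler at (363,306), and both stay alone.

From this I get tray centre ≈ (639,148), yaw ≈ -0.2, spout ≈ +0.62 with its tip near (556,-38), and sink edge y ≈ -148. I'll push the spout first.

```bash
python3 -m creep '{"slide":[[2,-3,0],[2,-3,0],[2,-3,0],[2,-3,0],[2,-3,0],[2,-3,0],[2,-3,0],[2,-3,0]],"turn":[-0.074,-0.074,-0.074,-0.074,-0.074,-0.074,-0.074,-0.074],"claw":[0,0,0,0,0,0,0,0]}' 10
python3 -m creep '{"slide":[[2,-3,0],[2,-3,0],[2,-3,0],[2,-3,0],[2,-3,0],[2,-3,0],[2,-3,0],[2,-3,0]],"turn":[-0.074,-0.074,-0.074,-0.074,-0.074,-0.074,-0.074,-0.074],"claw":[0,0,0,0,0,0,0,0]}'
python3 - <<'E'
from h import *
p=np.load('top0.npy'); im=cv2.imread('pics/top0.png')
# flange outer/inner: z jump columns per row
z=p[...,2]
for r in range(100,250,10):
    c=next((c for c in range(395,440) if z[r,c]<-20),None)
    print(r,c,np.round(p[r,c-2],1) if c else None)
# basin ends in x along col 500 
for c in (440,500,560):
    rr=[r for r in range(80,270) if z[r,c]<-20]; print(c,np.round(p[min(rr)-2,c]),np.round(p[max(rr)+2,c]))
E
```

```text
clock: 2.35
eef_pos: [370.5, 267.3, 404.8]
eef_rot: [3.141, -0.0, 2.155]
wrist_force: [-0.4, 0.3, -0.8]
finger_gap: 17.1
finger_force: 0.0
clock: 3.35
eef_pos: [530.6, 27.2, 404.7]
eef_rot: [3.141, -0.0, 1.563]
wrist_force: [0.5, 0.4, 0.2]
finger_gap: 0.5
finger_force: 0.0
100 None None
110 427 [ 795.5 -176.   -16.8]
120 415 [ 7.707e+02 -1.510e+02  5.000e-01]
130 413 [ 752.5 -147.4   -1.3]
140 413 [ 733.9 -147.3   -1.9]
150 413 [ 7.145e+02 -1.467e+02  6.000e-01]
160 413 [ 696.9 -147.    -3.2]
170 413 [ 677.9 -146.5   -1.2]
180 413 [ 659.4 -146.3   -1.3]
190 413 [ 6.408e+02 -1.460e+02 -3.000e-01]
200 413 [ 622.6 -145.9   -1. ]
210 413 [ 604.4 -145.7   -1.4]
220 413 [ 5.861e+02 -1.454e+02 -4.000e-01]
230 418 [ 568.2 -154.5   -2.9]
240 None None
440 [ 798. -203.  -14.] [ 549. -198.   -5.]
500 [ 797. -313.  -13.] [ 548. -302.    1.]
560 [ 724. -339.  181.] [ 549. -408.   -0.]
```

```bash
python3 -m creep '{"slide":[[0.4,-1.8,0],[0,0,-4],[0,0,-4],[0,0,-4],[0,0,-4],[0,0,-2],[0,0,-1.4],[0,0,0]],"turn":[0.008,0,0,0,0,0,0,0],"claw":[0,0,0,0,0,0,0,0]}'
python3 -m creep '{"slide":[[0.5,-0.6,0],[0.5,-0.6,0],[0.5,-0.6,0],[0.5,-0.6,0],[0.5,-0.6,0],[0.5,-0.6,0],[0.5,-0.6,0],[0,0,0]],"turn":[0,0,0,0,0,0,0,0],"claw":[0,0,0,0,0,0,0,0]}'
python3 - <<'E'
from m import *
measure()
save(cloud('top')[0],'top1.png')
E
```

```text
clock: 4.35
eef_pos: [534.0, 10.3, 210.2]
eef_rot: [-3.141, -0.0, 1.574]
wrist_force: [1.5, 0.3, -0.5]
finger_gap: 0.5
finger_force: 0.0
clock: 5.35
eef_pos: [569.3, -32.1, 210.6]
eef_rot: [3.141, 0.0, 1.573]
wrist_force: [0.2, -0.1, -0.1]
finger_gap: 0.3
finger_force: 0.0
top rim rect (array([638.7, 147.6]), array([243.6, 212.9]), 78.7) z 19.564739131700776 1118
  glass_draining 0.92 [583. 136.  96.] (array([583. , 135.7]), array([66.2, 66.2]), 0.3)
  goblet_draining 0.59 [441. 169. 151.] (array([440.7, 168.3]), array([62.3, 62.3]), 20.4)
  goblet_draining 0.56 [688. 142. 160.] (array([689.1, 142.3]), array([63.9, 63. ]), 44.8)
scene rim rect (array([632.5, 108.1]), array([320.9, 214.2]), 78.6) z 19.11129548741593 1208
 spout 0.79 (array([615.1, -15.2]), array([88.6, 52.9]), 77.5) 11.603012269220358
  glass_draining 0.73 [584. 136.  95.] (array([584.8, 134.4]), array([67. , 67.7]), 28.8)
  glass_draining 0.7 [433. -57.  86.] (array([432.8, -58.2]), array([66.7, 66.4]), 35.1)
  goblet_draining 0.92 [689. 142. 160.] (array([689.7, 140.6]), array([62.8, 63.1]), 43.9)
  goblet_draining 0.56 [442. 169. 151.] (array([442.5, 168.1]), array([63. , 63.1]), 28.5)
  goblet_draining 0.28 [407.  57.  14.] (array([407.8,  56.5]), array([55. , 42.3]), 53.0)
```

```bash
python3 -m creep '{"slide":[[0.3,-0.6,0],[0,0,0],[-1,1,0],[-1,1,0],[0,0,4],[0,0,5],[0,0,5],[0,0,5.4]],"turn":[0,0,0,0,0,0,0,0],"claw":[0,0,0,0,0,0,0,0]}'
python3 -m creep '{"slide":[[1.2,4,0],[1.2,4,0],[1.2,4,0],[1.2,4,0],[1.2,4,0],[1.2,4,0],[1.2,4,0],[1.2,4,0]],"turn":[0,0,0,0,0,0,0,0],"claw":[0,0,0,0.5,1,1,1,1]}'
python3 - <<'E'
from m import *
measure()
im,p=cloud('top');save(im,'top2.png')
E
```

```text
clock: 6.9
eef_pos: [551.1, -16.9, 406.1]
eef_rot: [-3.141, -0.0, 1.574]
wrist_force: [0.0, 0.2, 0.4]
finger_gap: 0.3
finger_force: 0.0
clock: 7.9
eef_pos: [647.4, 304.3, 404.7]
eef_rot: [-3.141, 0.0, 1.574]
wrist_force: [-0.3, -0.9, 0.6]
finger_gap: 47.1
finger_force: 0.0
top rim rect (array([630. , 103.4]), array([333.5, 212.7]), 78.5) z 19.621559978468895 1416
 spout 0.88 (array([607.6, -15.1]), array([93.9, 37.4]), 79.0) 11.698417197649633
  glass_draining 0.61 [583. 135.  96.] (array([582.9, 135.4]), array([66.3, 66. ]), 0.9)
  glass_draining 0.59 [431. -57.  87.] (array([431.6, -57.6]), array([67.1, 66. ]), 0.1)
  goblet_draining 0.94 [441. 169. 152.] (array([441., 169.]), array([62.8, 63.6]), 58.1)
scene rim rect (array([632.1, 102.5]), array([332.2, 215.6]), 78.4) z 19.26172487993972 1197
  glass_draining 0.85 [472. 177. 151.] (array([472.4, 176.9]), array([ 2.3, 12.6]), 17.8)
  goblet_draining 0.85 [689. 142. 160.] (array([689.5, 142.3]), array([63.9, 61.2]), 33.0)
  goblet_draining 0.63 [442. 169. 151.] (array([442.2, 168.6]), array([62.3, 62.8]), 69.4)
```

View pics/top2.png

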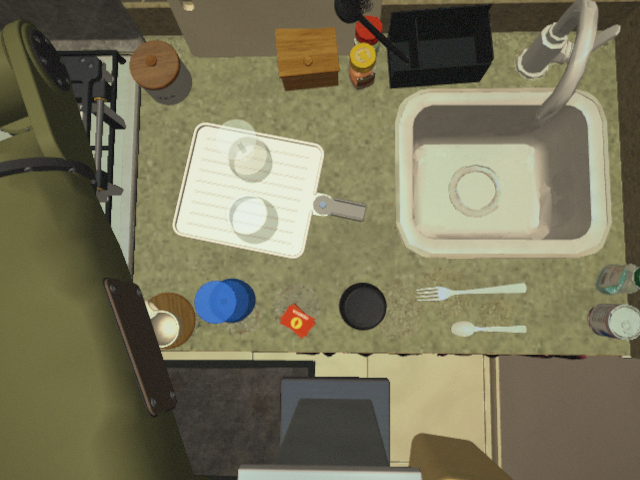

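Spout is straight (0.01 rad to the tray axis; pixels (322,205)→(363,211)). Now descend behind the tray's end with open fingers as a square fence.

```bash
python3 -m creep '{"slide":[[0,0,-4],[0,0,-4],[0,0,-4],[0,0,-4],[0,0,-2],[0,0,-1.8],[0,0,0],[0,0,0]],"turn":[0,0,0,0,0,0,0,0],"claw":[1,1,1,1,1,1,1,1]}'
python3 -m creep '{"slide":[[0,-0.4,0],[0,-0.4,0],[0,-0.4,0],[0,-0.4,0],[0,-0.4,0],[0,-0.4,0],[0,-0.4,0],[0,-0.4,0]],"turn":[0,0,0,0,0,0,0,0],"claw":[1,1,1,1,1,1,1,1]}'
python3 -m creep '{"slide":[[0,-0.4,0],[0,-0.4,0],[0,-0.4,0],[0,-0.4,0],[0,-0.4,0],[0,-0.4,0],[0,-0.4,0],[0,-0.4,0]],"turn":[0,0,0,0,0,0,0,0],"claw":[1,1,1,1,1,1,1,1]}'
python3 - <<'E'
from m import *
measure()
E
```

```text
clock: 9.45
eef_pos: [648.3, 302.4, 208.1]
eef_rot: [3.14, -0.001, 1.574]
wrist_force: [0.3, -0.0, 0.1]
finger_gap: 94.1
finger_force: 0.0
clock: 10.45
eef_pos: [647.8, 270.7, 206.8]
eef_rot: [-3.141, -0.001, 1.574]
wrist_force: [-1.1, 5.7, 1.1]
finger_gap: 93.7
finger_force: 2.8
clock: 11.45
eef_pos: [647.8, 238.7, 206.8]
eef_rot: [-3.141, -0.001, 1.574]
wrist_force: [-1.6, 5.8, -0.0]
finger_gap: 94.2
finger_force: 2.8
top rim rect (array([644.4,  59. ]), array([332.1, 213.6]), 83.5) z 19.600564329176052 1608
 spout 0.86 (array([629.7, -61.4]), array([93.4, 37.2]), 82.4) 11.452930799149954
  glass_draining 0.73 [431. -57.  88.] (array([431.4, -56.8]), array([66. , 67.2]), 18.7)
  glass_draining 0.66 [596.  86.  97.] (array([594.5,  85.6]), array([66. , 63.8]), 0.5)
  glass_draining 0.63 [627.  99.  94.] (array([627.1,  98.7]), array([3.6, 0. ]), 128.0)
  goblet_draining 0.92 [699. 102. 160.] (array([698.5, 101.6]), array([61.6, 62.1]), 66.4)
  goblet_draining 0.22 [692. 129. 159.] (array([692.5, 129.6]), array([41.4,  7.6]), 14.7)
scene rim rect (array([633.7, 183.7]), array([ 87. , 162.5]), 86.4) z 19.34706800043068 204
  glass_draining 0.88 [294. 302. 536.] (array([294. , 302.4]), array([2., 0.]), 120.6)
  goblet_draining 0.73 [260. 319. 470.] (array([260.4, 319.1]), array([7. , 0.6]), 22.0)
  goblet_draining 0.66 [677. 125.  53.] (array([676.8, 125. ]), array([31.5,  4.1]), 42.1)
```

```bash
python3 -m creep '{"slide":[[0,-0.5,0],[0,-0.5,0],[0,-0.5,0],[0,-0.5,0],[0,-0.5,0],[0,-0.5,0],[0,-0.5,0],[0,-0.5,0]],"turn":[0,0,0,0,0,0,0,0],"claw":[1,1,1,1,1,1,1,1]}'
python3 - <<'E'
from m import *
measure(('top',))
E
```

```text
clock: 12.95
eef_pos: [647.8, 198.7, 206.7]
eef_rot: [-3.141, -0.001, 1.574]
wrist_force: [-2.0, 6.3, 0.5]
finger_gap: 94.1
finger_force: 3.0
top rim rect (array([658.7,  24.2]), array([331.1, 213.3]), 88.6) z 19.626125362528683 1470
 spout 0.95 (array([656. , -96.6]), array([93.4, 35.7]), 88.8) 11.7597701949652
  glass_draining 0.74 [530. 109. 351.] (array([529.6, 108.8]), array([9.2, 0.1]), 13.4)
  glass_draining 0.65 [607.  48.  96.] (array([607.4,  47.7]), array([66.4, 67.2]), 56.9)
  glass_draining 0.43 [ 653. -114.   24.] (array([ 653.9, -113.4]), array([56.2, 31.3]), 87.8)
  goblet_draining 0.93 [709.  71. 160.] (array([710.3,  71.3]), array([62.8, 62.5]), 31.0)
  goblet_draining 0.49 [449. 139.  60.] (array([447.9, 138.3]), array([30.9,  4.3]), 11.7)
```

```bash
python3 -m creep '{"slide":[[0,-0.5,0],[0,-0.5,0],[0,-0.5,0],[0,-0.5,0],[0,-0.5,0],[0,-0.5,0],[0,-0.4,0],[0,-0.3,0]],"turn":[0,0,0,0,0,0,0,0],"claw":[1,1,1,1,1,1,1,1]}'
python3 -m creep '{"slide":[[0,0,0],[0,1,0],[0,2,0],[0,3,0],[0,2,3],[0,0,6],[0,0,6],[0,0,5]],"turn":[0,0,0,0,0,0,0,0],"claw":[1,1,1,1,1,1,1,1]}'
python3 - <<'E'
from m import *
measure()
im,p=cloud('top');save(im,'top3.png')
z=p[...,2]
for c in ('match_box','fork','teaspoon'):
    m=best(c,'top'); print(c,np.round(np.nanmedian(p[m],0)))
E
```

```text
clock: 14.2
eef_pos: [648.0, 161.5, 206.7]
eef_rot: [3.141, -0.001, 1.574]
wrist_force: [-1.0, 5.7, 0.3]
finger_gap: 93.9
finger_force: 2.6
clock: 15.2
eef_pos: [647.4, 242.8, 409.4]
eef_rot: [3.14, -0.0, 1.575]
wrist_force: [0.3, 0.1, 0.5]
finger_gap: 93.8
finger_force: 0.0
top rim rect (array([663.1, -11.5]), array([213. , 330.7]), 0.2) z 19.5740964713317 1593
 spout 0.79 (array([ 666.3, -151.4]), array([ 44.1, 129.4]), 6.1) 11.412215838053953
  glass_draining 0.87 [432. -57.  87.] (array([431.7, -56.7]), array([67.6, 66. ]), 45.6)
  glass_draining 0.78 [611.  10.  96.] (array([611. ,   9.9]), array([66.5, 65.4]), 0.1)
  goblet_draining 0.92 [441. 169. 152.] (array([441.4, 168.9]), array([62.7, 63.8]), 0.3)
  goblet_draining 0.68 [ 663. -149.   25.] (array([ 662.6, -149.1]), array([55.3, 30.5]), 88.4)
  goblet_draining 0.67 [713.  37. 160.] (array([712.5,  38. ]), array([63., 63.]), 0.2)
scene rim rect (array([665.9, -11.8]), array([216.1, 330.1]), 0.4) z 19.105608484145478 1129
 spout 0.89 (array([ 692.4, -190.8]), array([ 63.2, 228.5]), 26.3) 11.616925844775437
 spout 0.28 (array([606.2,   5.4]), array([95. , 75.3]), 66.9) 77.93814741775964
  glass_draining 0.92 [612.  11.  95.] (array([612.1,  10.7]), array([65.6, 66.6]), 44.6)
  glass_draining 0.69 [237. 296. 579.] (array([236.9, 296.4]), array([ 0.9, 15.5]), 17.7)
  goblet_draining 0.97 [442. 169. 151.] (array([443.1, 168. ]), array([63.4, 64.5]), 62.3)
  goblet_draining 0.84 [713.  40. 160.] (array([713.2,  41.3]), array([62.8, 52.9]), 21.2)
match_box [406.  57.  15.]
fork [ 460. -280.    5.]
teaspoon [ 394. -251.    5.]
```

View pics/top3.png

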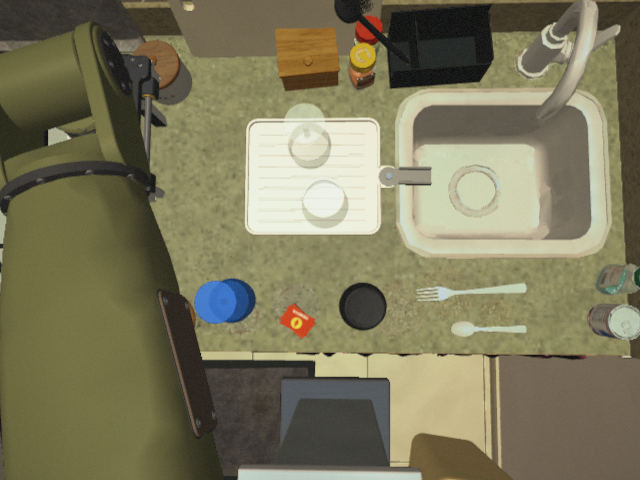

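The tray is square with the spout straight at (388,177)→(430,176), tip about 29 mm past the edge. Both glasses are standing, and the fork, teaspoon and matchbox are at their old pixels.

```bash
python3 -c "
from cell import manip
print(manip.sign_off())"
```

```text
the job is handed in; nothing more can be done
None
```

I handed the job in at about 15.5 s: the spout points straight out, the tray sits square to the sink, and the tip hangs about 29 mm past the edge with both glasses standing; the sign-off returned no verdict.

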